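# Open the card clamp and hold it at the mark

## Robot

A 7-joint arm with a two-finger parallel gripper is mounted at the origin on the work surface; the furniture and walls round the work are solid. World frame = base frame: x ahead of the robot, y to its left, z up, the work surface at z = 0. Lengths are in mm, angles in rad, forces in N, time in s.
With the tool pointing down it reaches from about 400 to 750 mm from the base axis. Payload 19.5 kg.
Tool frame: the origin (TCP) lies on the mounting face of the last link; the fingertips stand 173 mm ahead of it and the grasp point (between the pads) lies 155 mm ahead of it (r.hold_point_z is the distance from the TCP to the grasp point, in mm); z points along the fingers, y is the direction in which the jaws open and shut (so a half turn about z gives the same grasp; the last joint's range is limited). The gripper opens to 85 mm and grips with 20 to 120 N. Pads are 22 mm wide; open, the fingers measure 114 mm over their backs; the gripper's body (76 mm by 85 mm) begins 54 mm behind the grasp point. The pads swing forward as they close: fully open they stand 13 mm farther back than shut.
Start: joints at [1.283, 0.707, -0.028, 1.485, 0.022, 0.951, -0.075], TCP at [139.914, -557.71, 404.668] pointing down, gripper open.
Joint ranges: [-2.71, 2.71], [-0.32, 2.16], [-1.57, 1.52], [0, 2.45], [-1.46, 4.6], [0, 2.02], [-2.83, 2.83]. Speed limits (rad/s): [1.89, 1.89, 2.57, 2.57, 3.01, 3.01, 3.01].

## Interface

Orientations are given as a rotation vector (axis times angle).
In Python, from station import r gives the robot as it stands.
- The arm moves only by the shell command python3 -m creep 'ROWS' [FORCE]. ROWS is JSON, a list of rows, each an object with "offset": the shift along the tool's x, y, z in units of 0.1 m (1.0 is 0.1 m), a list of three; "turn": the turn about the tool's z in units of 30 degrees (1.0 is 30 degrees); "claw": the closure, from 0 (fully open) to 1 (shut). In form: [{"offset": [x, y, z], "turn": turn, "claw": claw}, ...]. A call has 1 to 8 rows; each row is the pose to reach, as a shift and turn from the pose commanded when the call began, along the tool's axes at that moment; what a row does not reach only later rows make up. A row lasts 1/12 s, in which the tool goes at most 41.7 mm and 7.16 degrees, less where a joint would pass 70% of its speed; a pose out of reach is approached as far as the arm can. A call with a number of a shift or a turn outside -1 to 1 is refused whole. A call with a gripper value outside its range is refused whole. The fingers move at their own pace and stop on an object; FORCE is the grip in N (left out, the last holds). Time passes only in rows, so rows that repeat a pose let the fingers close. It gives the time, the measured TCP pose, the force and the opening at its end, in the units of the state.
- r.read_state(): the state, without advancing time (a new reading comes with each control period).
- r.read_camera(name): name is "side" or "top"; returns a dict with "color" (384x512x3 uint8, red, green, blue), "K" (3x3 intrinsics, pixels), "rvec" (rotation vector, rad) and "tvec" (3), from world to camera coordinates, as OpenCV has them. Camera axes: x right, y down, z forward; pixel columns grow to the right and rows downward; lengths in mm; the calibration is good to about 2 mm. A picture is of the moment at which its call begins. There is no depth.
- r.close_job(): hands the job in, once; it reports no verdict.
Trained networks look in the newest picture that a camera, given by its name, has taken for a name from the list of things; names that differ only in an ending like _2 or _b are one class to them, and where a whole thing is asked for, a point or a joint stands for the part that bears it (a point fixed in the world has none). Each returns a list of dicts, best first, with "conf" (0 to 1); they miss things now and then, are a little off and sometimes report something else, mostly with a low value. They report only what shows in the picture. A call takes as long as a camera call.
- r.look_for(camera, label): "at" ([x, y, z] in mm, in the coordinates of the camera as it stood for that picture, good to about 4 mm: the middle of the surface that is visible of it).
- r.masks_of(camera, label): "region" (384x512 bool, what is visible of it).
- r.spot_point(camera, label): "at" ([x, y, z] in mm, in the coordinates of the camera as it stood for that picture, good to about 4 mm: a listed point, or the origin of a listed thing).
The state is a dict: "time": time; "joint_pos": joint angles; "qvel": joint speeds; "joint_torque": joint torques, N m; "ee_pos": TCP position; "eef_rot": TCP orientation; "contact_force": force on the tool from outside, world axes, zero at the start; "ft_torque": the same for the moment, N m; "finger_gap": opening from 0.0 (shut) to 1.0 (fully open).
Only numpy, scipy, OpenCV 4.12 (cv2) and the standard library are available. Lean on these libraries where they do the work, as an engineer would, in place of code of your own. Each camera call takes 0.05 s, during which the arm holds its last target.

## Task

Lift the blue dust cover off the pins of the card clamp and lay it down flat in the middle of the dark rubber mat, without dropping it. Then take the clamp's yellow handle, pull it against its spring until it is level with the red mark, and finish while still holding it there, so that a colleague can load the clamp. Leave the ink pots and the squeegee where they are.

Things in the scene. Friction and masses are not known exactly. Their poses are not given: they have to be found in the camera images.
- cover_bar (a point): Centre of the black grip bar (12 mm thick in x, 70 long in y, 6 to 37 mm above the cover's underside); this point is 24 mm above the underside. Blue cover: plate 210 x 124 x 6 mm (x, y, z), 0.25 kg. It starts on the clamp, underside 86 mm above the table, two 8 mm pins in its 12 mm holes, standing 4 mm above the plate: lift straight up 15 mm or more. x along the plate, z up.
- jaw_handle (a point): Point in the upright yellow handle of the spring jaw, 62 mm above the table, 18 mm below its top; under the cover until that is off. Tab 12 mm thick in x, 40 wide in y; white pointers at its foot on both sides. Within 50 mm of it all else on the clamp is below 40 mm height. x along the slide (clamp's x), towards the fence, where the spring returns it: pull to -x. z up.
- jaw (a joint): Travel of the jaw in m: 0 shut against the fence, growing to 0.06 as the handle is pulled along the handle's -x. The spring pushes it back with about 7 N at 0, growing by 1.4 N for each cm; it goes shut again when released.
- mark_line (a point): The red mark: two red clips 6 mm wide in x, 30 in y, one on each side's scale bar, sticking out past the base; this point is midway between the two, 34 mm above the table. The handle is at the mark when it (its middle, its white pointers) is level with the clips along the slide. The clips' place varies: 30 to 50 mm of jaw travel. Axes as the clamp's.
- mat_top (a point): Centre of the top of the dark rubber mat, 220 x 134 x 3 mm, fixed on the table, top 3 mm above it. Axes: x along the mat's length, z up.
- clamp: The card clamp, fixed to the table: base 210 x 124 mm, origin at the centre of its underside; x along the slide, fence and shut jaw at the +x end (shut, the handle is at x = 30 mm). End plates, 14 mm thick, 93 mm either side of the middle in x, are 86 mm tall, their pins 96 mm.
- cover: The same blue cover as at cover_bar; origin at the centre of its underside.
- pot_blue: Bystander: ink pot with blue lid, 58 mm across, 64 mm tall, loose; origin at the centre of its underside.
- pot_green: Bystander: ink pot with green lid, 62 mm across, 64 mm tall, loose; origin at the centre of its underside.
- squeegee_1: Bystander: squeegee with timber grip and black blade lying flat, 85 x 150 x 25 mm, loose; origin at the centre of its underside.

How it is judged (in metres and radians):
On the way, in this order (a step that is already met when the one before it is completed fails the run):
1. the cover is lifted clear of the clamp's pins (height (world z) of cover_bar above 0.125 m and contact force between cover and clamp below 0.1 N), for 0.1 s.
2. the cover lies flat on the mat, let go (horizontal distance between cover_bar and mat_top below 0.05 m and height (world z) of cover_bar below 0.033 m and angle between cover_bar's own z axis and vertical below 0.06 rad and contact force between cover and the fingers below 0.1 N and linear speed of cover below 0.02 m/s), for 0.2 s.
At the end, for the whole second after the job is handed in: The cover lies flat (0.06 rad) and at rest on the mat, middle within 50 mm of the mat's, fingers off it; the yellow handle is within 6 mm of the red mark along the slide, at rest, held by the fingers (over 3 N on the jaw); no bystander moved over 30 mm (all of step 2 and x of jaw_handle in the frame of mark_line between -0.006 and 0.006 m and contact force between jaw and the fingers above 3 N and velocity of joint jaw between -0.01 and 0.01 m/s and not (distance of any of pot_blue, pot_green, squeegee_1 from where it was at the start of the episode above 0.03 m)); the arm keeps its last pose, push and grip.
It fails at once if the cover is dropped (falls faster than 0.5 m/s with no finger on it) (linear speed of cover above 0.5 m/s and contact force between cover and the fingers below 0.05 N).
It fails at once if an ink pot or the squeegee is moved by more than 30 mm (distance of any of pot_blue, pot_green, squeegee_1 from where it was at the start of the episode above 0.03 m).
It also fails if it takes over 51 s, if anything falls off the work surface, if the arm or the gripper's body presses on something with over 40 N, if the wrist force passes 120 N, or if a joint passes its speed limit or range.

## Working session

There is one attempt and no reset: what is moved stays moved. The work goes in short steps, Python scripts to look and compute and a shell command to move; the robot and the scene stay as the last step left them, time stands still between calls to the robot, and variables do not carry over. Pictures are saved under pics/ and viewed, and the job is handed in when it is done.

```bash
ls; mkdir -p pics
cat > h.py <<'E'
from station import r
import numpy as np, cv2
from scipy.spatial.transform import Rotation as R
def cam(n,f=None):
    c=r.read_camera(n)
    if f: cv2.imwrite('pics/'+f,c['color'][:,:,::-1])
    return c
def w(c,p):
    M=cv2.Rodrigues(np.array(c['rvec'],float))[0]
    return M.T@(np.array(p,float)-np.array(c['tvec'],float).ravel())
def ray(c,u,v,z):
    M=cv2.Rodrigues(np.array(c['rvec'],float))[0]; t=np.array(c['tvec'],float).ravel()
    d=M.T@np.linalg.solve(np.array(c['K']),[u,v,1.]); o=-M.T@t
    return o+d*(z-o[2])/d[2]
E
python3 - <<'E'
from h import *
s=r.read_state();print({k:np.round(v,3) for k,v in s.items()})
print(R.from_rotvec(s['eef_rot']).as_matrix().round(3))
for n in ['side','top']:
    c=cam(n,n+'0.png')
    for l in ['cover_bar','mat_top','mark_line','clamp','cover','pot_blue','pot_green','squeegee_1','jaw_handle']:
        for d in r.spot_point(n,l)[:2]: print(n,l,round(d['conf'],2),w(c,d['at']).round(0))
print(r.read_state()['time'])
E
```

```text
pics
{'time': np.float64(0.0), 'joint_pos': array([ 1.283,  0.707, -0.028,  1.485,  0.022,  0.951, -0.075]), 'qvel': array([-0.   ,  0.001, -0.001, -0.002, -0.   ,  0.002, -0.001]), 'joint_torque': array([-2.0000e-03, -8.8322e+01,  1.2340e+00, -2.3617e+01,  1.7000e-02,
        6.0000e-03,  0.0000e+00]), 'ee_pos': array([ 139.896, -557.638,  404.245]), 'eef_rot': array([-3.117, -0.385,  0.   ]), 'contact_force': array([ 0.141, -0.826,  0.442]), 'ft_torque': array([-0.026,  0.043,  0.011]), 'finger_gap': np.float64(0.998)}
[[ 0.97   0.243 -0.   ]
 [ 0.243 -0.97   0.001]
 [-0.    -0.001 -1.   ]]
side cover_bar 0.71 [510. 176. 109.]
side mat_top 0.7 [ 556. -125.    5.]
side mat_top 0.34 [535. 168.  63.]
side clamp 0.88 [508. 169.  -0.]
side cover 0.56 [509. 178.  87.]
side pot_blue 0.62 [776. -72.   0.]
side squeegee_1 0.94 [ 528. -411.    2.]
side jaw_handle 0.64 [537. 169.  63.]
top cover_bar 0.77 [508. 179. 109.]
top mat_top 0.73 [ 558. -123.   -1.]
top clamp 0.38 [508. 178.  82.]
top cover 0.59 [509. 179.  82.]
top pot_blue 0.54 [775. -71.  -1.]
top pot_green 0.77 [538. 372.   1.]
top squeegee_1 0.71 [ 526. -409.   -3.]
1.0
```

View pics/top0.png

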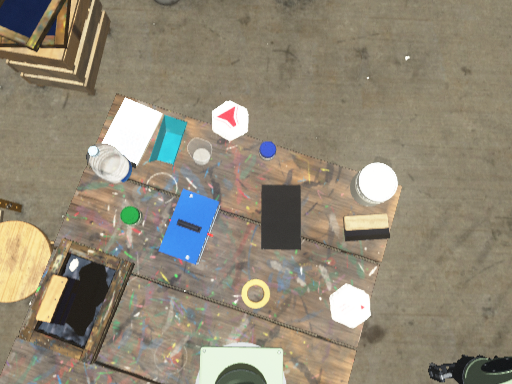

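View pics/side0.png

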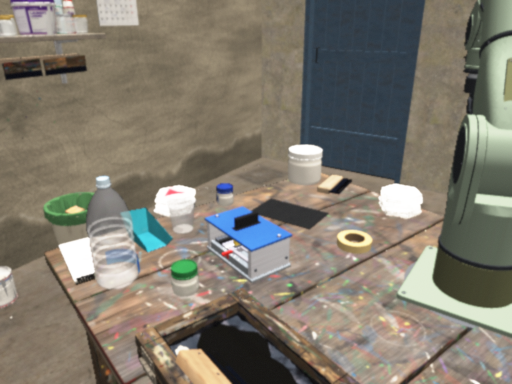

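Run:
```python
from h import *
c=cam('top')
def rect(m,z):
    cs,_=cv2.findContours(m.astype(np.uint8),cv2.RETR_EXTERNAL,cv2.CHAIN_APPROX_NONE)
    k=max(cs,key=cv2.contourArea)[:,0]
    P=np.array([ray(c,u,v,z)[:2] for u,v in k],np.float32)
    (a,b,ang)=cv2.minAreaRect(P); print(np.round(a,1),np.round(b,1),ang, len(k)); print(cv2.boxPoints((a,b,ang)).round(0).tolist())
for l,z in [('cover',92),('mat_top',3),('cover_bar',123)]:
    for d in r.masks_of('top',l)[:2]: print(l,d['conf'],d['region'].sum()); rect(d['region'],z)
hsv=cv2.cvtColor(c['color'],cv2.COLOR_RGB2HSV); 
m=(c['color'].astype(int).max(2)<60); m2=np.zeros_like(m); m2[170:260,250:312]=m[170:260,250:312]; rect(m2,3)
m=(hsv[...,0]>100)&(hsv[...,0]<125)&(hsv[...,1]>150); m2=np.zeros_like(m); m2[180:270,150:230]=m[180:270,150:230]; rect(m2,92)
c['color'][...]
cv2.imwrite('pics/topz.png',cv2.resize(c['color'][170:280,140:320,::-1],None,fx=4,fy=4))
```

```text
cover 0.93 2540
[507.8 177.5] [124.8 209.7] 71.94225311279297 206
[[389.0, 151.0], [588.0, 86.0], [627.0, 204.0], [427.0, 269.0]]
mat_top 0.77 2501
[ 556.3 -118.9] [217.9 135.4] 0.2650207579135895 197
[[447.0, -52.0], [448.0, -187.0], [666.0, -186.0], [665.0, -51.0]]
cover_bar 0.87 2613
[506.2 172.8] [124.2 206.9] 71.48118591308594 190
[[388.0, 147.0], [585.0, 81.0], [624.0, 199.0], [428.0, 265.0]]
[ 515.3 -130.9] [120.8 108. ] 46.35736846923828 344
[[435.0, -137.0], [513.0, -212.0], [596.0, -125.0], [518.0, -50.0]]
[506.6 176.4] [123.1 209.6] 71.48849487304688 193
[[388.0, 151.0], [586.0, 85.0], [625.0, 202.0], [427.0, 268.0]]
```

View pics/topz.png

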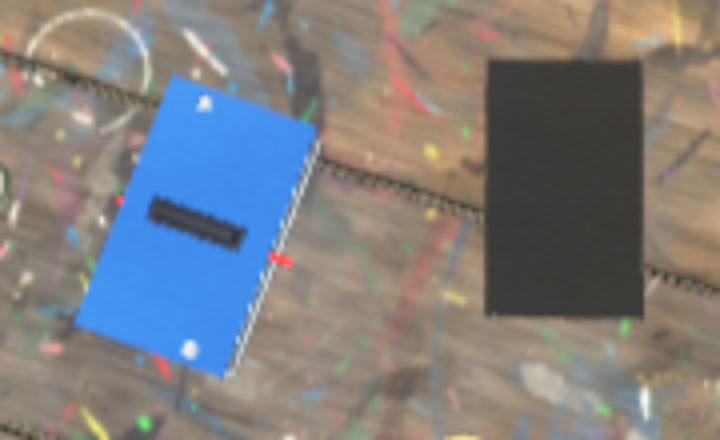

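```bash
python3 -m creep '[{"offset":[0.4,0,0],"turn":-0.23,"claw":0},{"offset":[0.8,0,0],"turn":-0.46,"claw":0},{"offset":[1,0,0],"turn":-0.7,"claw":0},{"offset":[1,0,0],"turn":-0.93,"claw":0},{"offset":[1,0,0],"turn":-1,"claw":0},{"offset":[1,0,0],"turn":-1,"claw":0}]' 40
python3 -c "
from h import *
s=r.read_state();print(R.from_rotvec(s['eef_rot']).as_matrix().round(3),s['joint_pos'].round(2) if hasattr(s['joint_pos'],'round') else s['joint_pos'])"
```

```text
time: 1.7
ee_pos: [237.0, -533.3, 404.6]
eef_rot: [-2.91, -1.182, -0.0]
contact_force: [-0.5, 0.3, -0.1]
finger_gap: 0.999
[[ 0.717  0.697  0.   ]
 [ 0.697 -0.717  0.   ]
 [ 0.    -0.    -1.   ]] [ 1.18  0.72 -0.17  1.45  0.13  0.98  0.18]
```

```bash
python3 -m creep '[{"offset":[0.4,0.1,0],"turn":-0.23,"claw":0},{"offset":[0.8,0.2,0],"turn":-0.46,"claw":0},{"offset":[1,0.3,0],"turn":-0.7,"claw":0},{"offset":[1,0.4,0],"turn":-0.92,"claw":0},{"offset":[1,0.4,0],"turn":-0.92,"claw":0}]'
for i in 1 2 3 4 5; do :; done
python3 -m creep '[{"offset":[0.4,0,0],"turn":0,"claw":0},{"offset":[0.8,0,0],"turn":0,"claw":0},{"offset":[1,0,0],"turn":0,"claw":0}]'
python3 -m creep '[{"offset":[0.4,0,0],"turn":0,"claw":0},{"offset":[0.8,0,0],"turn":0,"claw":0},{"offset":[1,0,0],"turn":0,"claw":0}]'
python3 -c "
from h import *
s=r.read_state();print(R.from_rotvec(s['eef_rot']).as_matrix().round(3),s['joint_pos'])"
```

```text
time: 2.12
ee_pos: [338.0, -492.6, 404.5]
eef_rot: [2.541, 1.847, 0.001]
contact_force: [-0.9, -0.3, -0.6]
finger_gap: 0.999
time: 2.37
ee_pos: [368.3, -394.4, 404.8]
eef_rot: [-2.55, -1.834, -0.002]
contact_force: [1.9, 0.1, -0.3]
finger_gap: 1.004
time: 2.62
ee_pos: [399.7, -299.4, 405.0]
eef_rot: [-2.55, -1.834, -0.002]
contact_force: [-0.0, 0.3, 1.0]
finger_gap: 1.0
[[ 0.318  0.948  0.001]
 [ 0.948 -0.318  0.001]
 [ 0.001  0.    -1.   ]] [ 0.73535646  0.60259938 -0.27361795  1.7495196   0.2096292   0.81817629
  0.04018107]
```

```bash
python3 -m creep '[{"offset":[0.4,0,0],"turn":0,"claw":0},{"offset":[0.8,0,0],"turn":0,"claw":0},{"offset":[1,0,0],"turn":0,"claw":0}]'
python3 -m creep '[{"offset":[0.4,0,0],"turn":0,"claw":0},{"offset":[0.8,0,0],"turn":0,"claw":0},{"offset":[1,0,0],"turn":0,"claw":0}]'
python3 -m creep '[{"offset":[0.4,-0.1,0],"turn":0,"claw":0},{"offset":[0.8,-0.2,0],"turn":0,"claw":0},{"offset":[1,-0.25,0],"turn":0,"claw":0}]'
python3 -m creep '[{"offset":[0.4,-0.1,0],"turn":0,"claw":0},{"offset":[0.8,-0.2,0],"turn":0,"claw":0},{"offset":[1,-0.24,0],"turn":0,"claw":0}]'
python3 -m creep '[{"offset":[0.4,0,0],"turn":0,"claw":0},{"offset":[0.8,0,0],"turn":0,"claw":0},{"offset":[0.86,0,0],"turn":0,"claw":0},{"offset":[0.86,0,0],"turn":0,"claw":0}]'
python3 - <<'E'
from h import *
s=r.read_state();print(np.round(s['ee_pos'],1),R.from_rotvec(s['eef_rot']).as_matrix().round(3),s['joint_pos'])
for n in ['side','top']:
    c=cam(n,n+'1.png')
    for l in ['cover_bar','mark_line']:
        for d in r.spot_point(n,l)[:2]: print(n,l,round(d['conf'],2),w(c,d['at']).round(0))
E
```

```text
time: 2.87
ee_pos: [431.2, -204.5, 405.0]
eef_rot: [-2.55, -1.834, -0.002]
contact_force: [0.6, 0.5, -0.2]
finger_gap: 1.0
time: 3.12
ee_pos: [462.6, -109.5, 404.9]
eef_rot: [-2.55, -1.835, -0.002]
contact_force: [0.4, 0.4, 0.9]
finger_gap: 1.002
time: 3.37
ee_pos: [469.6, -6.7, 404.9]
eef_rot: [-2.549, -1.834, -0.002]
contact_force: [-0.2, 0.4, 0.1]
finger_gap: 0.999
time: 3.62
ee_pos: [478.1, 96.0, 404.9]
eef_rot: [-2.549, -1.835, -0.002]
contact_force: [0.7, 0.9, 0.4]
finger_gap: 1.002
time: 3.95
ee_pos: [505.7, 175.7, 404.4]
eef_rot: [-2.549, -1.836, -0.0]
contact_force: [-0.2, 0.2, -0.7]
finger_gap: 1.0
[505.7 175.7 404.4] [[ 0.317  0.948 -0.   ]
 [ 0.948 -0.317  0.001]
 [ 0.001 -0.    -1.   ]] [-0.29108067  0.6497848  -0.1898716   1.62810694  0.14798087  0.8776964
 -0.86034707]
side cover_bar 0.58 [ 529. -409.   -0.]
side cover_bar 0.57 [509. 180. 110.]
top cover_bar 0.8 [510. 177. 111.]
```

View pics/side1.png

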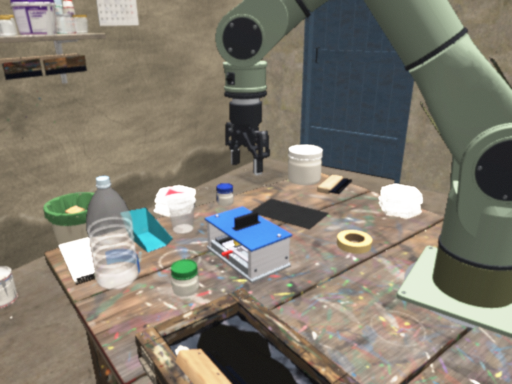

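```bash
python3 -m creep '[{"offset":[0.03,0.02,0.3],"turn":0,"claw":0.3},{"offset":[0.03,0.02,0.6],"turn":0,"claw":0.3},{"offset":[0.03,0.02,0.9],"turn":0,"claw":0.3},{"offset":[0.03,0.02,1],"turn":0,"claw":0.3}]'
python3 -m creep '[{"offset":[0,0,0.1],"turn":0,"claw":0.3},{"offset":[0,0,0.2],"turn":0,"claw":0.3},{"offset":[0,0,0.28],"turn":0,"claw":0.3},{"offset":[0,0,0.33],"turn":0,"claw":0.3},{"offset":[0,0,0.33],"turn":0,"claw":0.3},{"offset":[0,0,0.33],"turn":0,"claw":0.3}]'
python3 - <<'E'
from h import *
for n in ['side','top']:
    c=cam(n); s=np.s_[120:300,170:330] if n=='side' else np.s_[160:280,130:290]
    cv2.imwrite('pics/%s2.png'%n,cv2.resize(c['color'][s][:,:,::-1],None,fx=4,fy=4))
E
```

```text
time: 4.58
ee_pos: [507.9, 175.4, 301.7]
eef_rot: [-2.547, -1.837, 0.006]
contact_force: [-0.1, -0.7, -1.5]
finger_gap: 0.701
time: 5.08
ee_pos: [508.6, 176.4, 272.1]
eef_rot: [2.547, 1.839, 0.001]
contact_force: [0.2, -0.5, -0.4]
finger_gap: 0.7
```

View pics/side2.png

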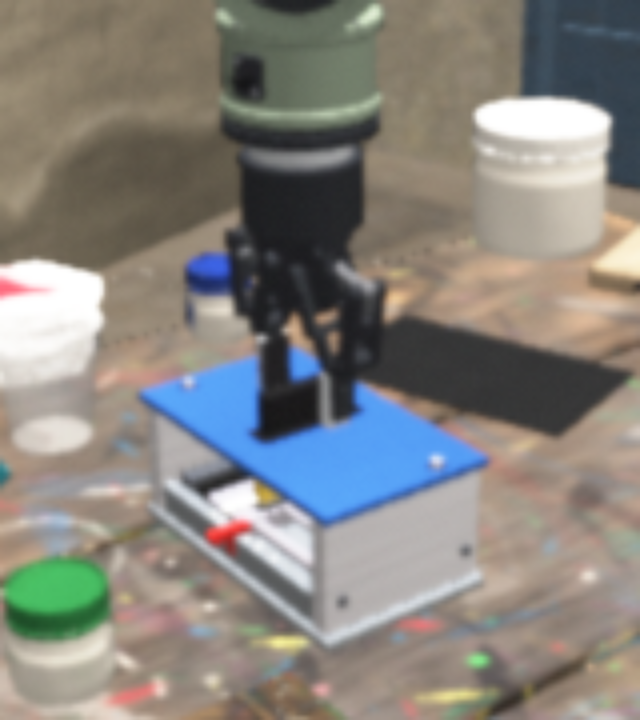

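```bash
python3 -m creep '[{"offset":[0,0,0],"turn":0,"claw":1},{"offset":[0,0,0],"turn":0,"claw":1},{"offset":[0,0,0],"turn":0,"claw":1},{"offset":[0,0,0],"turn":0,"claw":1},{"offset":[0,0,0],"turn":0,"claw":1},{"offset":[0,0,0],"turn":0,"claw":1},{"offset":[0,0,0],"turn":0,"claw":1},{"offset":[0,0,0],"turn":0,"claw":1}]' 50
python3 -m creep '[{"offset":[0,0,0],"turn":0,"claw":1},{"offset":[0,0,0],"turn":0,"claw":1},{"offset":[0,0,0],"turn":0,"claw":1},{"offset":[0,0,0],"turn":0,"claw":1}]' 50
```

```text
time: 5.85
ee_pos: [508.5, 176.3, 272.0]
eef_rot: [-2.547, -1.839, -0.0]
contact_force: [-1.8, -0.8, 5.9]
finger_gap: 0.13
time: 6.18
ee_pos: [508.5, 176.4, 272.0]
eef_rot: [-2.547, -1.84, -0.0]
contact_force: [-2.0, 0.6, 5.4]
finger_gap: 0.125
```

```bash
python3 -m creep '[{"offset":[0,0,-0.05],"turn":0,"claw":1},{"offset":[0,0,-0.1],"turn":0,"claw":1},{"offset":[0,0,-0.2],"turn":0,"claw":1},{"offset":[0,0,-0.3],"turn":0,"claw":1},{"offset":[0,0,-0.4],"turn":0,"claw":1},{"offset":[0,0,-0.55],"turn":0,"claw":1},{"offset":[0,0,-0.55],"turn":0,"claw":1},{"offset":[0,0,-0.55],"turn":0,"claw":1}]'
python3 - <<'E'
from h import *
for n in ['side','top']:
    c=cam(n); s=np.s_[120:300,170:330] if n=='side' else np.s_[160:280,130:290]
    cv2.imwrite('pics/%s3.png'%n,cv2.resize(c['color'][s][:,:,::-1],None,fx=4,fy=4))
    for l in ['cover_bar','mark_line','jaw_handle','mat_top']:
        for d in r.spot_point(n,l)[:2]: print(n,l,round(d['conf'],2),w(c,d['at']).round(0))
E
```

```text
time: 6.85
ee_pos: [508.6, 176.3, 327.5]
eef_rot: [2.547, 1.839, 0.002]
contact_force: [0.0, -0.0, -3.9]
finger_gap: 0.133
side cover_bar 0.7 [509. 180. 165.]
side jaw_handle 0.83 [538. 166.  62.]
side mat_top 0.73 [ 556. -122.    4.]
top mat_top 0.91 [ 558. -120.   -2.]
```

View pics/side3.png

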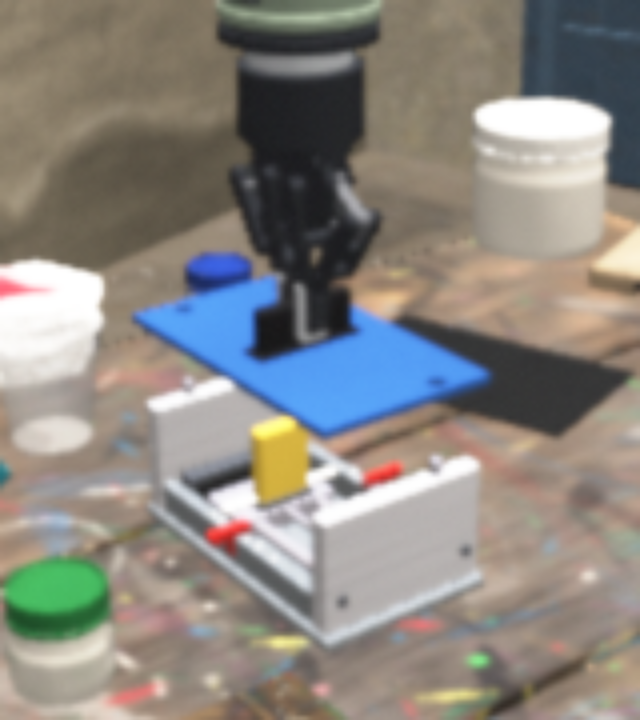

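```bash
python3 -m creep '[{"offset":[-0.1,0.05,0],"turn":0,"claw":1},{"offset":[-0.3,0.15,0],"turn":0,"claw":1},{"offset":[-0.5,0.25,0],"turn":0,"claw":1},{"offset":[-0.7,0.35,0],"turn":0,"claw":1},{"offset":[-0.9,0.5,0],"turn":0,"claw":1}]'
python3 -m creep '[{"offset":[-0.2,0.1,0],"turn":0,"claw":1},{"offset":[-0.4,0.2,0],"turn":0,"claw":1},{"offset":[-0.6,0.3,0],"turn":0,"claw":1},{"offset":[-0.8,0.4,0],"turn":0,"claw":1},{"offset":[-0.9,0.5,0],"turn":0,"claw":1}]'
python3 -m creep '[{"offset":[-0.2,0.1,0],"turn":-0.1,"claw":1},{"offset":[-0.4,0.2,0],"turn":-0.2,"claw":1},{"offset":[-0.6,0.3,0],"turn":-0.3,"claw":1},{"offset":[-0.86,0.4,0],"turn":-0.4,"claw":1},{"offset":[-0.86,0.4,0],"turn":-0.5,"claw":1},{"offset":[-0.86,0.4,0],"turn":-0.62,"claw":1},{"offset":[-0.86,0.4,0],"turn":-0.62,"claw":1},{"offset":[-0.86,0.4,0],"turn":-0.62,"claw":1}]'
python3 - <<'E'
from h import *
s=r.read_state();print(R.from_rotvec(s['eef_rot']).as_matrix().round(3))
for n in ['side','top']:
    c=cam(n,n+'4.png')
    for l in ['cover_bar','mark_line','jaw_handle','mat_top','clamp','cover']:
        for d in r.spot_point(n,l)[:2]: print(n,l,round(d['conf'],2),w(c,d['at']).round(0))
cv2.imwrite('pics/top4z.png',cv2.resize(c['color'][170:280,140:320,::-1],None,fx=4,fy=4))
E
```

```text
time: 7.77
ee_pos: [527.3, 73.7, 326.8]
eef_rot: [-2.546, -1.84, 0.001]
contact_force: [0.5, 0.2, -2.9]
finger_gap: 0.129
time: 8.18
ee_pos: [546.6, -29.2, 326.7]
eef_rot: [2.549, 1.836, -0.002]
contact_force: [-0.4, -0.6, -3.1]
finger_gap: 0.132
time: 8.85
ee_pos: [557.9, -120.3, 326.7]
eef_rot: [-2.218, -2.225, -0.0]
contact_force: [0.1, -0.2, -2.8]
finger_gap: 0.13
[[-0.003  1.    -0.   ]
 [ 1.     0.003  0.   ]
 [ 0.    -0.    -1.   ]]
side cover_bar 0.65 [ 560. -120.  164.]
side mark_line 0.72 [ 554. -122.    5.]
side jaw_handle 0.75 [537. 169.  67.]
side mat_top 0.64 [ 556. -123.    3.]
side clamp 0.91 [506. 168.   2.]
side cover 0.87 [ 556. -120.  137.]
top cover_bar 0.9 [ 560. -120.  163.]
top jaw_handle 0.76 [536. 171.  60.]
top clamp 0.75 [509. 174.   2.]
top cover 0.6 [ 561. -118.  138.]
```

View pics/top4z.png

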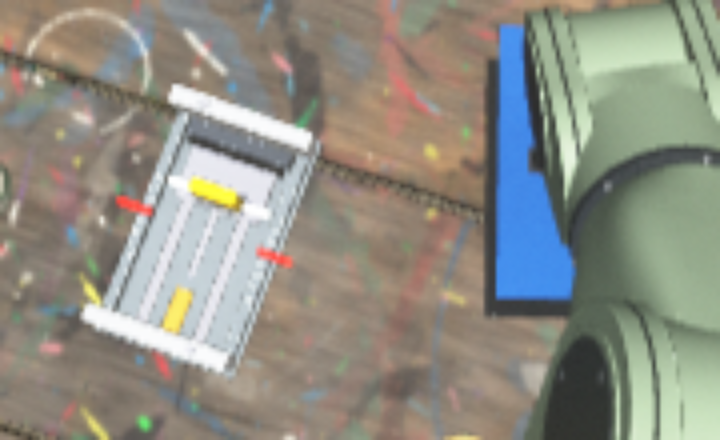

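View pics/side4.png

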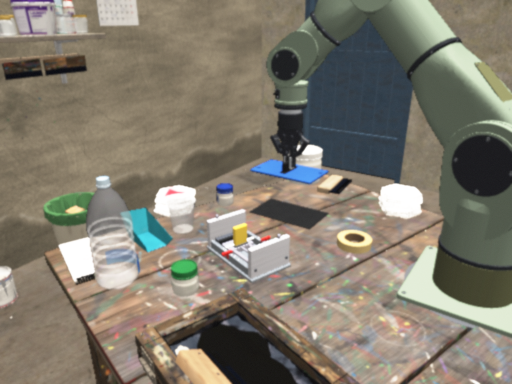

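```bash
python3 -m creep '[{"offset":[0,-0.02,0.1],"turn":0,"claw":1},{"offset":[0,-0.02,0.25],"turn":0,"claw":1},{"offset":[0,-0.02,0.4],"turn":0,"claw":1},{"offset":[0,-0.02,0.55],"turn":0,"claw":1},{"offset":[0,-0.02,0.7],"turn":0,"claw":1},{"offset":[0,-0.02,0.85],"turn":0,"claw":1},{"offset":[0,-0.02,1],"turn":0,"claw":1},{"offset":[0,-0.02,1],"turn":0,"claw":1}]'
python3 -m creep '[{"offset":[0,0,0.1],"turn":0,"claw":1},{"offset":[0,0,0.2],"turn":0,"claw":1},{"offset":[0,0,0.28],"turn":0,"claw":1},{"offset":[0,0,0.34],"turn":0,"claw":1},{"offset":[0,0,0.34],"turn":0,"claw":1}]'
python3 -m creep '[{"offset":[0,0,0.02],"turn":0,"claw":1},{"offset":[0,0,0.03],"turn":0,"claw":1},{"offset":[0,0,0.03],"turn":0,"claw":1}]'
python3 - <<'E'
from h import *
for n in ['side','top']:
    c=cam(n)
    for l in ['cover_bar','mat_top','cover']:
        for d in r.spot_point(n,l)[:2]: print(n,l,round(d['conf'],2),w(c,d['at']).round(0))
    s=np.s_[130:260,210:370] if n=='side' else np.s_[170:280,140:320]
    cv2.imwrite('pics/%s5.png'%n,cv2.resize(c['color'][s][:,:,::-1],None,fx=4,fy=4))
E
```

```text
time: 10.22
ee_pos: [555.3, -120.1, 224.4]
eef_rot: [-2.214, -2.225, 0.003]
contact_force: [-0.6, 0.0, -3.8]
finger_gap: 0.128
time: 10.63
ee_pos: [555.6, -120.1, 191.6]
eef_rot: [-2.215, -2.226, 0.001]
contact_force: [0.3, -0.9, -2.8]
finger_gap: 0.131
time: 10.88
ee_pos: [555.8, -120.2, 189.8]
eef_rot: [2.216, 2.227, 0.0]
contact_force: [0.6, 0.4, -3.1]
finger_gap: 0.133
side cover_bar 0.9 [ 560. -120.   29.]
side mat_top 0.7 [ 524. -411.    0.]
side cover 0.9 [ 555. -121.    4.]
side cover 0.49 [ 525. -409.    1.]
top cover_bar 0.55 [ 558. -120.   26.]
top cover 0.74 [ 558. -118.    2.]
top cover 0.4 [ 524. -409.   -6.]
```

View pics/side5.png

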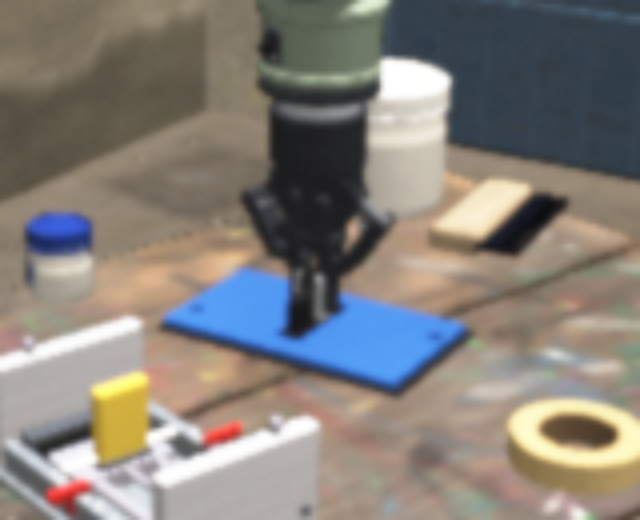

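Cover is above the mat with about 1 mm left; continue down until contact.

```bash
python3 -m creep '[{"offset":[0,0,0.01],"turn":0,"claw":1},{"offset":[0,0,0.01],"turn":0,"claw":1},{"offset":[0,0,0.01],"turn":0,"claw":1}]'
python3 -m creep '[{"offset":[0,0,0.01],"turn":0,"claw":1},{"offset":[0,0,0.01],"turn":0,"claw":1},{"offset":[0,0,0.01],"turn":0,"claw":1}]'
```

```text
time: 11.53
ee_pos: [555.8, -120.2, 189.0]
eef_rot: [2.216, 2.227, 0.0]
contact_force: [-2.0, -0.1, 4.6]
finger_gap: 0.128
time: 11.78
ee_pos: [555.8, -120.1, 189.0]
eef_rot: [2.215, 2.226, 0.0]
contact_force: [-8.0, 1.5, 26.7]
finger_gap: 0.128
```

```bash
python3 -m creep '[{"offset":[0,0,-0.01],"turn":0,"claw":1},{"offset":[0,0,-0.01],"turn":0,"claw":0.8},{"offset":[0,0,-0.01],"turn":0,"claw":0.6},{"offset":[0,0,-0.01],"turn":0,"claw":0.5},{"offset":[0,0,-0.01],"turn":0,"claw":0.5},{"offset":[0,0,-0.01],"turn":0,"claw":0.5},{"offset":[0,0,-0.01],"turn":0,"claw":0.5}]'
python3 - <<'E'
from h import *
for n in ['side','top']:
    c=cam(n)
    s=np.s_[130:260,210:370] if n=='side' else np.s_[170:280,140:320]
    cv2.imwrite('pics/%s6.png'%n,cv2.resize(c['color'][s][:,:,::-1],None,fx=4,fy=4))
E
```

```text
time: 12.37
ee_pos: [555.8, -120.2, 188.6]
eef_rot: [-2.216, -2.227, -0.0]
contact_force: [-0.4, 0.6, 0.4]
finger_gap: 0.495
```

View pics/side6.png

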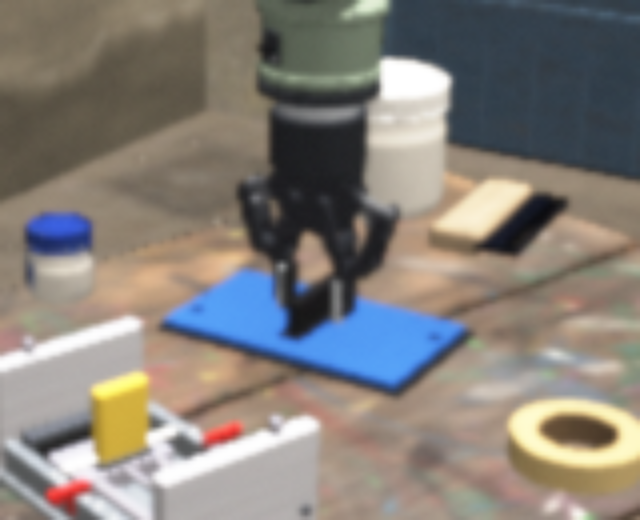

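```bash
python3 -m creep '[{"offset":[0,0,-0.1],"turn":0,"claw":0.5},{"offset":[0,0,-0.3],"turn":0,"claw":0.5},{"offset":[0,0,-0.6],"turn":0,"claw":0.5},{"offset":[0,0,-0.9],"turn":0,"claw":0.5},{"offset":[0,0,-1],"turn":0,"claw":0.5},{"offset":[0,0,-1],"turn":0,"claw":0.5}]'
cat > red.py <<'E'
from h import *
def comps(c,m,box,z,name,mn=4):
    k=np.zeros(m.shape,np.uint8); y0,y1,x0,x1=box; k[y0:y1,x0:x1]=m[y0:y1,x0:x1]
    n,lab,st,ce=cv2.connectedComponentsWithStats(k)
    out=[]
    for i in range(1,n):
        if st[i,4]>=mn:
            p=ray(c,*ce[i],z); print(name,ce[i].round(1),st[i,4],p.round(1)); out.append((st[i,4],p))
    return [p for a,p in sorted(out,key=lambda t:-t[0])]
def clampmeas(n,boxes,a=np.radians(-18.3)):
    c=cam(n); h=cv2.cvtColor(c['color'],cv2.COLOR_RGB2HSV).astype(int)
    red=((h[...,0]<6)|(h[...,0]>174))&(h[...,1]>170)&(h[...,2]>120)
    yel=(abs(h[...,0]-26)<7)&(h[...,1]>150)&(h[...,2]>150)
    comps(c,red,boxes,38,n+' red'); comps(c,yel,boxes,80 if n=='top' else 70,n+' yel')
    return c
E
python3 - <<'E'
from red import *
c=clampmeas('top',(185,270,155,225)); clampmeas('side',(200,280,200,300))
for n in ['top','side']:
    c=cam(n)
    for l in ['cover_bar','mat_top','jaw_handle','mark_line','clamp','pot_green']:
        for d in r.spot_point(n,l)[:2]: print(n,l,round(d['conf'],2),w(c,d['at']).round(0))
E
```

```text
time: 12.97
ee_pos: [556.1, -120.3, 291.8]
eef_rot: [2.214, 2.224, 0.004]
contact_force: [-0.3, -0.4, -0.6]
finger_gap: 0.5
top red [171.9 220.6] 11 [526.5 239.1  38. ]
top yel [193.5 218.1] 46 [532.1 164.2  80. ]
side red [265.5 238.1] 14 [483.3 120.6  38. ]
side red [225.9 253.3] 23 [522.1 242.4  38. ]
side yel [239.8 234.7] 194 [515.4 191.7  70. ]
top cover_bar 0.91 [ 555. -120.   26.]
top jaw_handle 0.86 [534. 170.  58.]
top clamp 0.81 [508. 179.  -0.]
top pot_green 0.57 [538. 373.  -1.]
side cover_bar 0.92 [ 559. -119.   31.]
side jaw_handle 0.83 [536. 166.  63.]
side mark_line 0.43 [ 526. -410.    0.]
side clamp 0.68 [507. 169.  -0.]
side clamp 0.66 [ 558. -122.    2.]
side pot_green 0.69 [771. -70.   0.]
side pot_green 0.66 [542. 373.  -2.]
```

Run:
```python
from h import *
u=np.array([.949,-.314]); o=np.array([507.8,177.2])
for n,box in [('top',(185,270,160,222)),('side',(200,285,200,295))]:
    c=cam(n); im=c['color'].astype(int)
    y0,y1,x0,x1=box
    e=np.clip(im[...,0]-np.maximum(im[...,1],im[...,2])-60,0,None)
    k=np.zeros(e.shape); k[y0:y1,x0:x1]=e[y0:y1,x0:x1]
    N,lab,st,ce=cv2.connectedComponentsWithStats((k>0).astype(np.uint8))
    for i in range(1,N):
        if st[i,4]<4: continue
        v,uu=np.nonzero(lab==i); wt=k[v,uu]; px=(np.average(uu,weights=wt),np.average(v,weights=wt))
        print(n,np.round(px,1),st[i,4],[(z,ray(c,*px,z)[:2].round(1),round((ray(c,*px,z)[:2]-o)@u,1)) for z in (34,38)])
    if n=='top': print('handle', [(ray(c,193.5,218.1,80)[:2]-o)@u])
```

```text
top [210.  185.4] 4 [(34, array([648.3, 119.7]), np.float64(151.3)), (38, array([647.5, 119.4]), np.float64(150.7))]
top [172.8 220.9] 26 [(34, array([526.2, 236.8]), np.float64(-1.3)), (38, array([525.8, 236.2]), np.float64(-1.4))]
top [208.5 233.9] 27 [(34, array([486.4, 118. ]), np.float64(-1.7)), (38, array([486.1, 117.6]), np.float64(-1.9))]
top [180.1 260.8] 14 [(34, array([397.4, 205.8]), np.float64(-113.7)), (38, array([397.4, 205.3]), np.float64(-113.6))]
handle [np.float64(27.128204263484673)]
side [265.4 237.8] 41 [(34, array([488.5, 113. ]), np.float64(1.9)), (38, array([484.5, 119.2]), np.float64(-3.9))]
side [226.2 252.6] 49 [(34, array([527.7, 234.1]), np.float64(1.0)), (38, array([523.4, 239.4]), np.float64(-4.7))]
side [274.5 275.7] 17 [(34, array([372.4, 252.9]), np.float64(-152.3)), (38, array([369.2, 258. ]), np.float64(-156.9))]
```

```bash
python3 -m creep '[{"offset":[0,0,-0.3],"turn":0,"claw":0.5},{"offset":[0.3,0,-0.4],"turn":0,"claw":0.5},{"offset":[0.6,0,-0.4],"turn":0,"claw":0.5},{"offset":[1,0,-0.4],"turn":0,"claw":0.5}]'
python3 -m creep '[{"offset":[0.4,0,0],"turn":0,"claw":0.5},{"offset":[0.8,0,0],"turn":0,"claw":0.5},{"offset":[1,0,0],"turn":0,"claw":0.5}]'
python3 -m creep '[{"offset":[0.3,-0.1,0],"turn":0.15,"claw":0.5},{"offset":[0.6,-0.2,0],"turn":0.3,"claw":0.5},{"offset":[0.88,-0.2,0],"turn":0.45,"claw":0.5},{"offset":[0.88,-0.2,0],"turn":0.62,"claw":0.5},{"offset":[0.88,-0.2,0],"turn":0.62,"claw":0.5},{"offset":[0.88,-0.2,0],"turn":0.62,"claw":0.5}]'
python3 - <<'E'
from h import *
s=r.read_state();print(R.from_rotvec(s['eef_rot']).as_matrix().round(3),np.round(s['ee_pos'],1))
for n in ['side','top']:
    c=cam(n)
    for l in ['cover_bar','mat_top','jaw_handle','cover']:
        for d in r.spot_point(n,l)[:1]: print(n,l,round(d['conf'],2),w(c,d['at']).round(0))
    if n=='top': cv2.imwrite('pics/top7.png',cv2.resize(c['color'][170:280,140:320,::-1],None,fx=4,fy=4))
    else: cv2.imwrite('pics/side7.png',cv2.resize(c['color'][120:280,180:340,::-1],None,fx=4,fy=4))
E
```

```text
time: 14.2
ee_pos: [555.2, -20.8, 329.4]
eef_rot: [2.219, 2.222, 0.0]
contact_force: [0.7, 0.1, -0.5]
finger_gap: 0.496
time: 14.45
ee_pos: [554.2, 84.7, 328.9]
eef_rot: [-2.21, -2.23, -0.003]
contact_force: [-0.0, 2.6, 0.6]
finger_gap: 0.498
time: 14.95
ee_pos: [534.4, 167.5, 328.7]
eef_rot: [2.544, 1.842, -0.001]
contact_force: [-0.4, -1.1, -0.7]
finger_gap: 0.501
[[ 0.312  0.95   0.   ]
 [ 0.95  -0.312 -0.001]
 [-0.001  0.    -1.   ]] [534.4 167.5 328.7]
side cover_bar 0.62 [ 559. -119.   26.]
side mat_top 0.69 [ 522. -411.    2.]
side cover 0.88 [ 555. -119.   -1.]
top cover_bar 0.86 [ 557. -118.   26.]
top cover 0.94 [ 559. -121.   -1.]
```

View pics/top7.png

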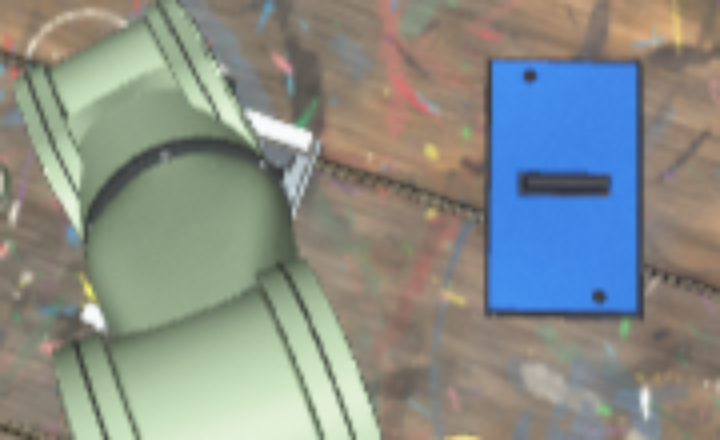

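View pics/side7.png

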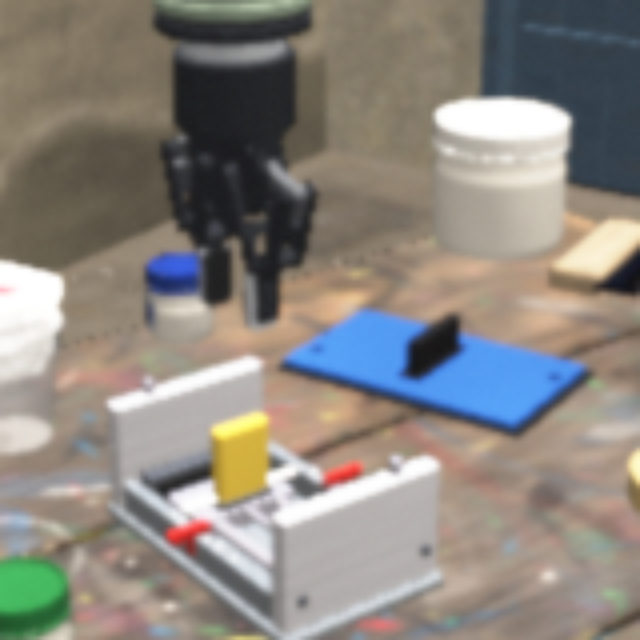

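```bash
python3 -m creep '[{"offset":[0,0.01,0.2],"turn":0,"claw":0.5},{"offset":[0,0.01,0.4],"turn":0,"claw":0.5},{"offset":[0,0.01,0.6],"turn":0,"claw":0.5},{"offset":[0,0.01,0.8],"turn":0,"claw":0.5},{"offset":[0,0.01,0.8],"turn":0,"claw":0.5}]'
python3 -m creep '[{"offset":[0,0.01,0.08],"turn":0,"claw":0.5},{"offset":[0,0.01,0.16],"turn":0,"claw":0.5},{"offset":[0,0.01,0.24],"turn":0,"claw":0.5},{"offset":[0,0.01,0.26],"turn":0,"claw":0.5},{"offset":[0,0.01,0.26],"turn":0,"claw":0.5}]'
python3 - <<'E'
from h import *
c=cam('side'); cv2.imwrite('pics/side8.png',cv2.resize(c['color'][170:290,190:310,::-1],None,fx=5,fy=5))
E
```

```text
time: 15.87
ee_pos: [534.7, 167.2, 245.8]
eef_rot: [-2.545, -1.839, 0.006]
contact_force: [-0.5, -0.1, -0.8]
finger_gap: 0.5
time: 16.28
ee_pos: [536.2, 167.1, 222.4]
eef_rot: [-2.546, -1.839, 0.001]
contact_force: [0.2, -0.4, -0.2]
finger_gap: 0.502
```

View pics/side8.png

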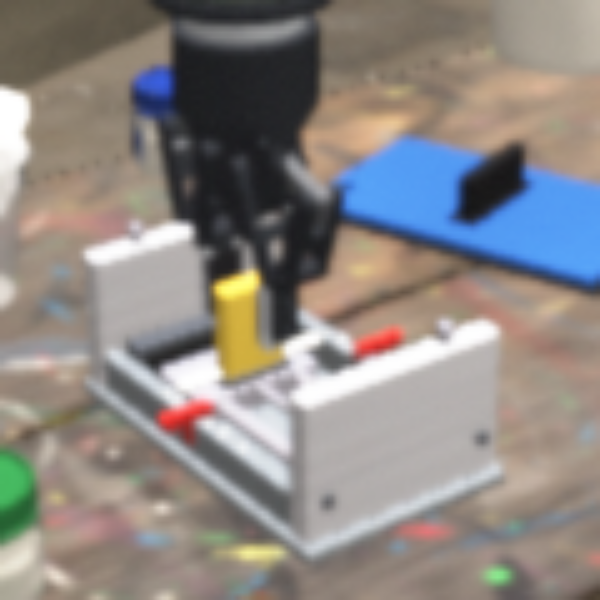

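```bash
python3 -m creep '[{"offset":[0,0,0],"turn":0,"claw":0.8},{"offset":[0,0,0],"turn":0,"claw":1},{"offset":[0,0,0],"turn":0,"claw":1},{"offset":[0,0,0],"turn":0,"claw":1},{"offset":[0,0,0],"turn":0,"claw":1},{"offset":[0,0,0],"turn":0,"claw":1},{"offset":[0,0,0],"turn":0,"claw":1},{"offset":[0,0,0],"turn":0,"claw":1}]' 60
python3 -m creep '[{"offset":[0,-0.03,0],"turn":0,"claw":1},{"offset":[0,-0.06,0],"turn":0,"claw":1},{"offset":[0,-0.1,0],"turn":0,"claw":1},{"offset":[0,-0.1,0],"turn":0,"claw":1}]'
```

```text
time: 17.0
ee_pos: [535.9, 167.3, 223.2]
eef_rot: [-2.546, -1.839, 0.0]
contact_force: [-5.1, 0.2, 9.5]
finger_gap: 0.128
time: 17.33
ee_pos: [527.2, 170.1, 223.3]
eef_rot: [2.546, 1.838, 0.003]
contact_force: [8.7, -1.1, 0.2]
finger_gap: 0.126
```

```bash
python3 -m creep '[{"offset":[0,-0.04,0],"turn":0,"claw":1},{"offset":[0,-0.08,0],"turn":0,"claw":1},{"offset":[0,-0.12,0],"turn":0,"claw":1},{"offset":[0,-0.16,0],"turn":0,"claw":1},{"offset":[0,-0.2,0],"turn":0,"claw":1},{"offset":[0,-0.2,0],"turn":0,"claw":1},{"offset":[0,-0.2,0],"turn":0,"claw":1}]'
python3 - <<'E'
from h import *
c=cam('side','side9f.png'); cv2.imwrite('pics/side9.png',cv2.resize(c['color'][170:290,190:310,::-1],None,fx=5,fy=5,interpolation=cv2.INTER_CUBIC))
for l in ['jaw_handle','mark_line']:
    for d in r.spot_point('side',l)[:1]: print(l,round(d['conf'],2),w(c,d['at']).round(0))
c=cam('top'); cv2.imwrite('pics/top9.png',cv2.resize(c['color'][180:280,130:230,::-1],None,fx=5,fy=5,interpolation=cv2.INTER_CUBIC))
for l in ['jaw_handle','mark_line']:
    for d in r.spot_point('top',l)[:1]: print(l,round(d['conf'],2),w(c,d['at']).round(0))
E
```

```text
time: 17.92
ee_pos: [508.8, 176.2, 223.3]
eef_rot: [2.546, 1.837, 0.005]
contact_force: [9.9, -2.8, -0.6]
finger_gap: 0.132
jaw_handle 0.71 [512. 173.  63.]
```

View pics/side9.png

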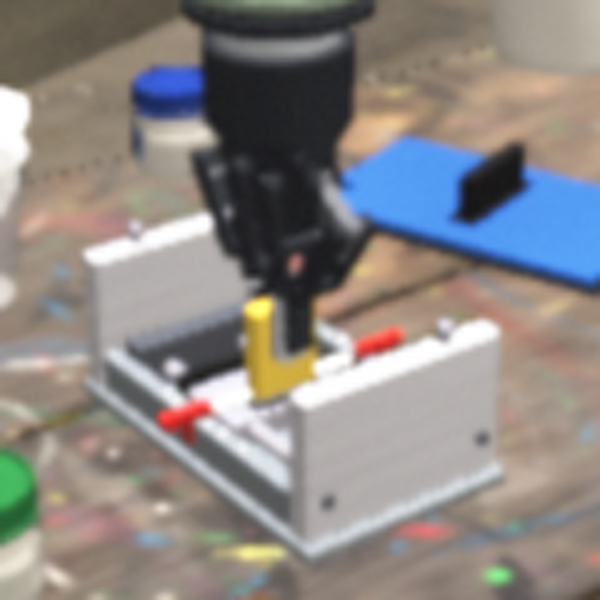

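View pics/top9.png

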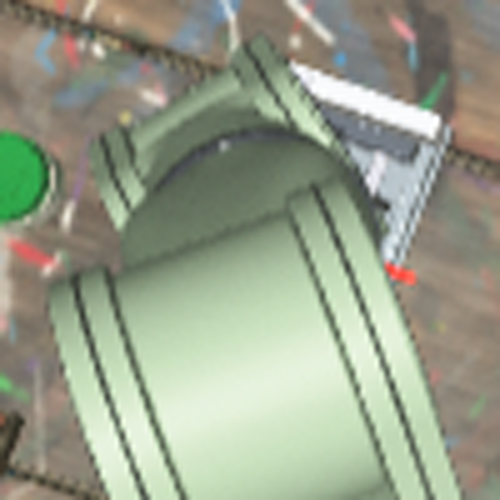

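Run:
```python
from h import *
import json
c=cam('side'); im=c['color'][205:275,205:290,::-1].copy()
a=cv2.imread('pics/side4.png')[205:275,205:290]
f=9
A=cv2.resize(np.hstack([im]),None,fx=f,fy=f,interpolation=cv2.INTER_CUBIC)
B=cv2.resize(a,None,fx=f,fy=f,interpolation=cv2.INTER_CUBIC)
cv2.imwrite('pics/s10a.png',A); cv2.imwrite('pics/s10b.png',B)
t=cv2.imread('pics/top4.png')[185:270,155:222]
cv2.imwrite('pics/t10.png',cv2.resize(t,None,fx=7,fy=7,interpolation=cv2.INTER_CUBIC))
```

View pics/s10a.png

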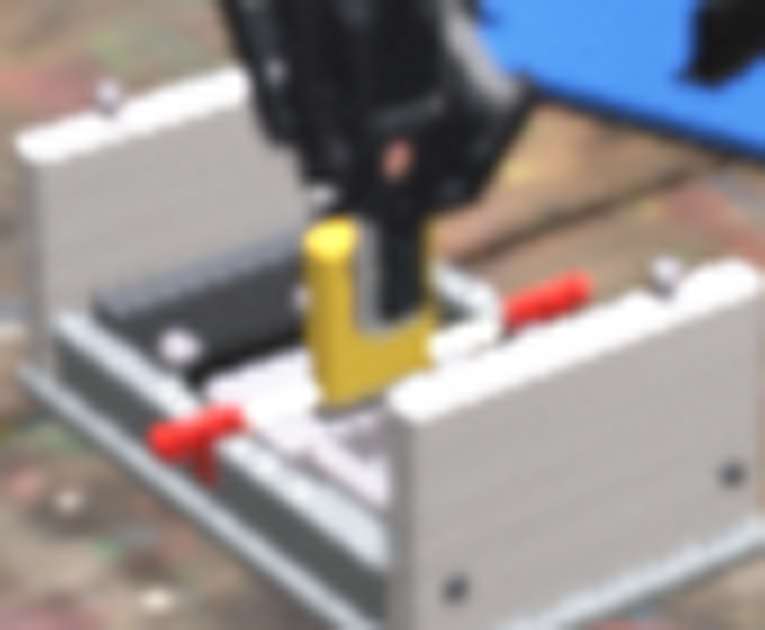

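View pics/s10b.png

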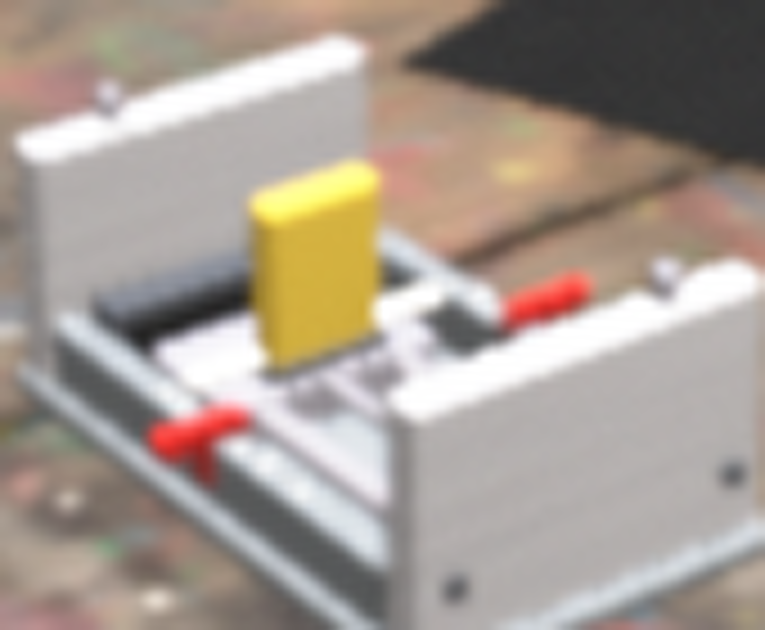

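View pics/t10.png

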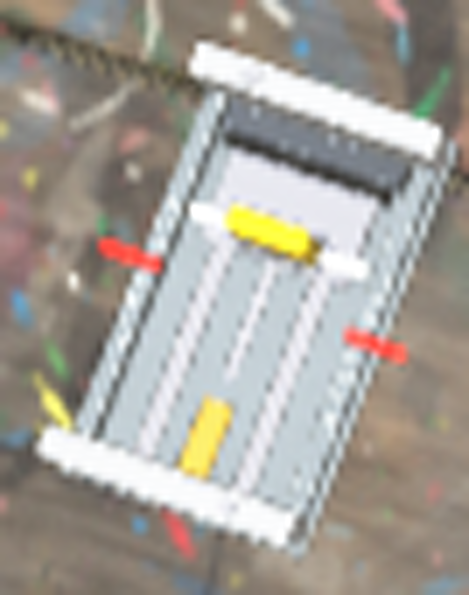

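Run:
```python
from h import *
u=np.array([.949,-.314]); o=np.array([507.8,177.2])
c=cam('top'); K=c['K']
P=lambda X,Y: (155+(X+.5)/7-.5,185+(Y+.5)/7-.5)
def pr(n,X,Y,z):
    p=ray(c,*P(X,Y),z)[:2]; print(n,z,p.round(1),'u',round((p-o)@u,1),'v',round((p-o)@np.array([.314,.949]),1))
for z in (28,34): pr('ptrL',207,214,z); pr('ptrR',350,266,z)
pr('clipL',130,255,34); pr('clipR',376,345,34)
pr('hand',271,232,80)
pr('endA mid',(200+440)/2,(62+142)/2,86); pr('endB mid',(45+292)/2,(440+533)/2,86)
```

```text
ptrL 28 [546.8 201.5] u 29.4 v 35.3
ptrR 28 [523.9 132.9] u 29.2 v -37.0
ptrL 34 [546.1 200.7] u 29.0 v 34.3
ptrR 34 [523.3 132.4] u 28.8 v -37.7
clipL 34 [525.8 235.7] u -1.3 v 61.2
clipR 34 [486.6 118.6] u -1.8 v -62.3
hand 80 [533.3 164.9] u 28.1 v -3.7
endA mid 86 [593.  144.7] u 91.0 v -4.1
endB mid 86 [417.2 204.4] u -94.5 v -2.7
```

```bash
python3 -m creep '[{"offset":[0,-0.02,0],"turn":0,"claw":1},{"offset":[0,-0.02,0],"turn":0,"claw":1},{"offset":[0,-0.02,0],"turn":0,"claw":1},{"offset":[0,-0.02,0],"turn":0,"claw":1},{"offset":[0,-0.02,0],"turn":0,"claw":1},{"offset":[0,-0.02,0],"turn":0,"claw":1}]'
python3 - <<'E'
from h import *
c=cam('side'); cv2.imwrite('pics/s11.png',cv2.resize(c['color'][205:275,205:290,::-1],None,fx=9,fy=9,interpolation=cv2.INTER_CUBIC))
s=r.read_state(); print(s['ee_pos'],((np.array(s['ee_pos'])-[535.9,167.3,0])[:2]@[.949,-.314]),s['finger_gap'],s['contact_force'])
for n in ['side','top']:
    c=cam(n)
    for l in ['cover_bar','cover','jaw_handle','pot_blue','pot_green','squeegee_1']:
        for d in r.spot_point(n,l)[:1]: print(n,l,round(d['conf'],2),w(c,d['at']).round(0))
E
```

```text
time: 18.82
ee_pos: [507.0, 176.7, 223.3]
eef_rot: [2.546, 1.837, 0.005]
contact_force: [10.1, -2.8, -0.9]
finger_gap: 0.128
[507.02480648 176.743256   223.27823359] -30.367741039342388 0.13023652662339819 [10.39746328 -2.94433414 -0.85198345]
side cover 0.83 [ 556. -120.    0.]
side jaw_handle 0.57 [511. 175.  66.]
side pot_blue 0.56 [773. -70.  -1.]
side pot_green 0.57 [544. 373.   0.]
side squeegee_1 0.92 [ 527. -411.    0.]
top cover_bar 0.66 [ 560. -123.   26.]
top cover 0.93 [ 559. -120.   -1.]
top pot_blue 0.49 [775. -71.  -0.]
top pot_green 0.56 [541. 373.   0.]
top squeegee_1 0.73 [ 524. -410.   -5.]
```

View pics/s11.png

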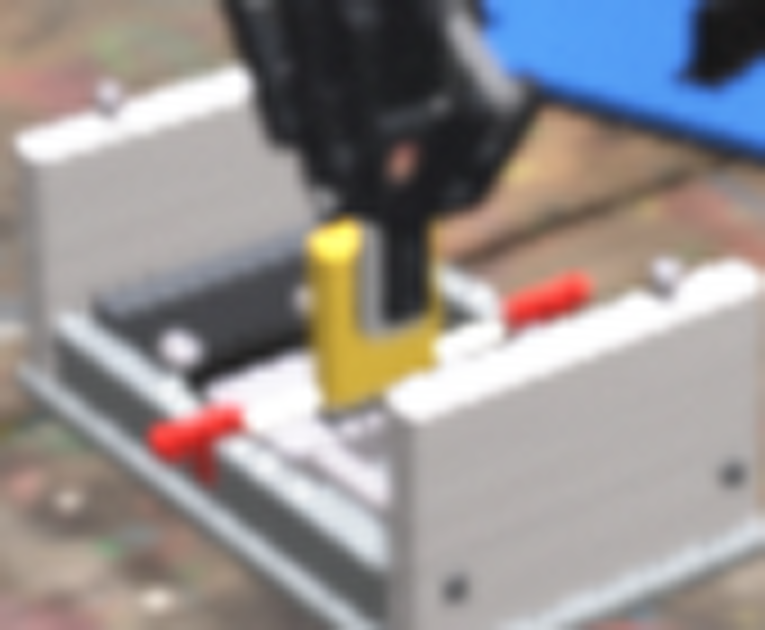

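```bash
python3 -m creep '[{"offset":[0,0,0],"turn":0,"claw":1},{"offset":[0,0,0],"turn":0,"claw":1},{"offset":[0,0,0],"turn":0,"claw":1},{"offset":[0,0,0],"turn":0,"claw":1},{"offset":[0,0,0],"turn":0,"claw":1},{"offset":[0,0,0],"turn":0,"claw":1},{"offset":[0,0,0],"turn":0,"claw":1},{"offset":[0,0,0],"turn":0,"claw":1}]'
python3 - <<'E'
from h import *
a=cv2.imread('pics/s11.png')
c=cam('side'); b=cv2.resize(c['color'][205:275,205:290,::-1],None,fx=9,fy=9,interpolation=cv2.INTER_CUBIC)
f=lambda m:(cv2.inRange(cv2.cvtColor(m,cv2.COLOR_BGR2HSV),(19,150,140),(33,255,255))>0)
for m in(a,b):
    k=f(m)[200:430,290:450]; v,u=np.nonzero(k); print(u.mean(),v.mean(),k.sum())
r.close_job()
E
```

```text
time: 20.23
ee_pos: [507.0, 176.7, 223.3]
eef_rot: [2.546, 1.837, 0.005]
contact_force: [10.6, -3.3, -0.5]
finger_gap: 0.125
63.88897168405365 131.92995529061102 8052
63.89160969546302 131.99875699192046 8045
the job is handed in; nothing more can be done
```

I lifted the cover off the pins and laid it on the mat. I then pulled the yellow handle to the red mark and handed the job in at about 20 s with the gripper still holding it.

- **Cover:** it lies flat on the mat. Its middle is at about (558, −120) mm and the mat's at (557, −121) mm. The fingers are off it.
- **Handle:** the arm moved it 30.4 mm along the slide. I had measured the mark at 30.6 mm of travel in the top picture. In the last side picture the white pointers line up with the red clips.
- **Hold:** the wrist shows about 11 N from the spring. The handle did not move in the pictures over the last 0.7 s or more before handing in.
- **Bystanders:** both pots and the squeegee read within about 6 mm of where they started, which is about the accuracy of the measurement.
- **Disagreement:** the side camera's network put the handle at about (511, 175) mm, a few mm short of the mark at about (506, 177) mm. I judged this to be the network's own error, because the fingers hide part of the handle. I went by the arm's travel and the pointers instead.
- **Contact while laying down:** the cover was pressed onto the mat with about 27 N for a moment before I let it go.

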